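# Clear the bowl off the topping box and open its lid

### The arm

A 7-joint arm with a two-finger parallel gripper is mounted at the origin on the work surface. World frame = base frame: x ahead of the robot, y to its left, z up, the work surface at z = 0. Lengths are in mm, angles in rad, forces in N, time in s.
With the tool pointing down it reaches from about 350 to 900 mm from the base axis. Payload 8.1 kg.
Tool frame: the origin (TCP) lies midway between the tips of the shut fingers; the grasp point (between the pads) lies 19 mm behind it; z points along the fingers, y is the line along which they close (so a half turn about z gives the same grasp; the last joint's range is limited). The gripper opens to 85 mm and grips with 20 to 120 N. Pads are 22 mm wide; open, the fingers measure 114 mm over their backs; the gripper's body (76 mm by 85 mm) begins 54 mm behind the grasp point. The pads swing forward as they close: fully open they stand 13 mm farther back than shut.
Start: joints at [-1.333, 0.434, 0.025, 1.573, -0.012, 1.134, -0.075], TCP at [208.928, 589.059, 231.323] pointing down, gripper open.
Joint ranges: [-2.62, 2.62], [-0.44, 2.09], [-1.27, 1.32], [0.08, 2.57], [-1.32, 4.46], [0.12, 2], [-2.74, 2.74]. Speed limits (rad/s): [2.22, 2.22, 3.01, 3.01, 3.14, 3.14, 3.14].

### API

Orientations are given as a unit quaternion [x, y, z, w].
In Python, from workcell import manip gives the robot as it stands.
- The arm moves only by the tool jog_arm, never from a script. Its argument "motion" is a list that holds one entry, the list of rows, each a list of 7 numbers: the shift along the tool's x, y, z scaled (see below), then the turn, a rotation vector about the tool's x, y, z scaled (see below), then the gripper's target within -1 to 1 (shut at 1, half-way at 0, fully open at -1). A call has 1 to 10 rows; each row is the pose to reach, as a shift and turn from the pose commanded when the call began, along the tool's axes at that moment; what a row does not reach only later rows make up. The controller multiplies each number of a shift by 8 cm and each number of a turn by 45 degrees. A row lasts 1/12 s, in which the tool goes at most 41.7 mm and 7.16 degrees, less where a joint would pass 70% of its speed; a pose out of reach is approached as far as the arm can. A call with a number of a shift or a turn outside -1 to 1 is refused whole. A call with a gripper value outside its range is refused whole. The fingers move at their own pace and stop on an object; "squeeze" is the grip in N (left out, the last holds). Time passes only in rows, so rows that repeat a pose let the fingers close. It gives the time, the measured TCP pose, the force, the opening and the grip force at its end, in the units of the state.
- manip.state(): the state, without advancing time (a new reading comes with each control period).
- manip.camera(name): name is "scene" or "top"; returns a dict with "frame" (420x560x3 uint8, blue, green, red), "mtx" (3x3 intrinsics, pixels), "dist_coeffs" ([k1, k2, p1, p2, k3] as OpenCV has them; the pictures are not rectified), "xyz" and "attitude" of the camera in the world. Camera axes: x right, y down, z forward; pixel columns grow to the right and rows downward; lengths in mm; the calibration is good to about 2 mm. A picture is of the moment at which its call begins. There is no depth.
- manip.close_job(): hands the job in; it is judged then, once.
The state is a dict: "time": time; "joints": joint angles; "joint_vel": joint speeds; "joint_efforts": joint torques, N m; "tcp_pos": TCP position; "eef_rot": TCP orientation; "wrist_force": force on the tool from outside, world axes, zero at the start; "torque": the same for the moment, N m; "width": finger opening in mm; "grasp_force": force on a finger pad.
Only numpy, scipy, OpenCV 4.12 (cv2) and the standard library are available. Lean on these libraries where they do the work, as an engineer would, in place of code of your own. Each camera call takes 0.05 s, during which the arm holds its last target. There are 200 camera calls.

### The job

The topping box has to be opened for service, but someone has left a bowl standing on its lid. Take the bowl off and stand it gently, upright, on the serving tray beside the bowl that is already there, then swing the lid right back until it stays open by itself. Leave everything else where it is.

Things in the scene. Friction and masses are not known exactly. Their poses are not given: they have to be found in the camera images.
- bowl_centre (a point): The bowl that is in the way: round stoneware with a blue glaze, standing on the flat steel lid of the topping box, empty. 120 mm across, 60 mm high, foot 76 mm across, wall 8 mm thick with the topmost 26 mm of it upright, so the rim can be pinched anywhere from above. About 0.36 kg. This point is on its axis, half-way up: 30 mm above its foot and 30 mm below its rim. z is the bowl's axis.
- lid_middle (a point): The middle of the closed lid's top face, fixed to the topping box: a stainless housing with three black inserts under one flat steel lid, 330 mm wide (y), 180 mm deep (x), standing still on the table. The lid's top face is 112 mm above the table. x points from the front with the handle towards the hinge at the back, y along the hinge line.
- lid_handle (a point): The middle of the bar of the bow handle on the lid; it moves with the lid. A round steel bar 10 mm thick and 120 mm long, parallel to the hinge (along y), held by a post at each end; its axis is 38 mm above the lid's top face, with free room under it and on both sides. With the lid closed it is 168 mm in front of the hinge line and 42 mm higher; the lid's front edge is 14 mm in front of it.
- lid_hinge (a point): The middle of the hinge line, along y, at the back rim of the topping box, 108 mm above the table; fixed to the box, axes as for the lid's middle.
- lid (a joint): Angle of the lid about its hinge in rad: 0 closed, growing as the front edge is lifted up and over towards the back; 1.57 upright, 1.85 leaning back on its stop. The hinge is almost free: the lid (0.4 kg) falls shut if let go before it is upright, and leans back open if let go past about 1.7.
- tray_middle (a point): The middle of the serving tray's floor: a plain black serving tray standing still on the table, 300 mm along its y and 220 mm along its x, with a 4 mm thick floor and a low rim, 12 mm above the table and 4 mm thick.
- tray_bowl_centre (a point): Another bowl, the same as the first, already standing in the half of the tray on the tray's -y side; the other half is free. The point lies as in the first bowl.
- bowl: The bowl that is in the way; the origin is the centre of the underside of its foot.
- tray: The serving tray; the origin is the centre of its underside.
- jar: A closed glass jar, 72 mm across and 90 mm high, beyond the box and the tray; the origin is the centre of its underside. Not to be moved.
- squeeze_bottle: A squeeze bottle, 60 mm across and 170 mm high, far to the left; the origin is the centre of its underside. Not to be moved.
- pepper_mill: A turned wooden pepper mill, 58 mm across and 150 mm high, far to the right; the origin is the centre of its underside. Not to be moved.
- tongs: Steel tongs 240 mm long and 24 mm high, lying to the left; the origin is their middle, on the table. Not to be moved.
- tasting_spoon: A steel serving spoon, 210 mm long, lying between the box and the tray, its handle towards the robot; the origin is its middle, on the table. Not to be moved.
- side_dish: A shallow brown dish, 150 mm across and 22 mm high, to the right; the origin is the centre of its underside. Not to be moved.

How it is judged:
By the outcome, as a careful person would: the job done as asked, in the order asked, and still so for the second after the job is handed in, with the robot touching nothing.
It also fails if it takes over 67 s, if anything falls off the work surface, if the arm or the gripper's body presses on something with over 40 N, if the wrist force passes 120 N, or if a joint passes its speed limit or range.

## Working session

There is one attempt and no reset: what is moved stays moved. The work goes in short steps, Python scripts to look and compute and a tool call to move; the robot and the scene stay as the last step left them, time stands still between calls to the robot, and variables do not carry over. Pictures are saved under pics/ and viewed, at most 13 in all, crops included, and the job is handed in when it is done.

Besides the shell and the picture viewer there is one more tool, called after ">>>" as name([rows], argument=value, ...), one row to a line, values as JSON. jog_arm: Moves the arm, as the interface text tells. Its arguments: {"type":"object","properties":{"motion":{"type":"array"},"squeeze":{"type":"number"}},"required":["motion"]}

```bash
mkdir -p pics; ls; python3 - <<'E'
from workcell import manip
import cv2,json
s=manip.state();print({k:s[k] for k in('time','tcp_pos','eef_rot','width','wrist_force')})
for n in('scene','top'):
    c=manip.camera(n);cv2.imwrite(f'pics/{n}0.png',c['frame']);print(n,c['mtx'],c['dist_coeffs'],c['xyz'],c['attitude'])
E
```

```text
pics
{'time': 0.0, 'tcp_pos': array([208.78392576, 588.55008002, 230.53108885]), 'eef_rot': array([ 1.69617343e-01,  9.85509680e-01, -7.89140293e-04, -6.63433295e-05]), 'width': 85.4956583619483, 'wrist_force': array([-0.18312178, -0.09353225,  0.42704991])}
scene [[397.35621997   0.         276.13937011]
 [  0.         397.35621997 214.80593582]
 [  0.           0.           1.        ]] [-0.0055699  0.         0.         0.         0.       ] [1009.49510629 -692.72383259 1012.64914965] [ 0.89802462  0.25583559 -0.10099568 -0.34336541]
top [[415.38083423   0.         282.241332  ]
 [  0.         415.38083423 206.75397596]
 [  0.           0.           1.        ]] [-0.03361254  0.          0.          0.          0.        ] [3.72403399e+02 4.34618828e-01 1.46704717e+03] [-0.70092217  0.70855485 -0.05405019  0.06112863]
```

View pics/scene0.png

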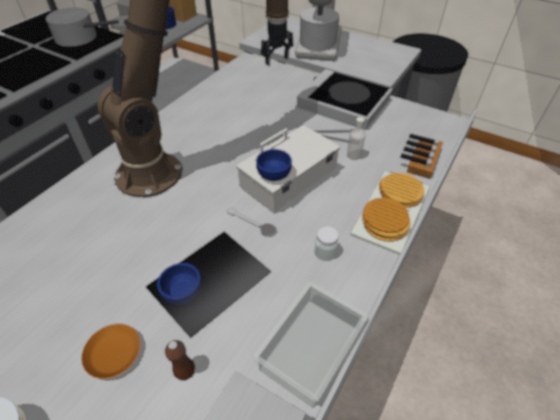

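View pics/top0.png

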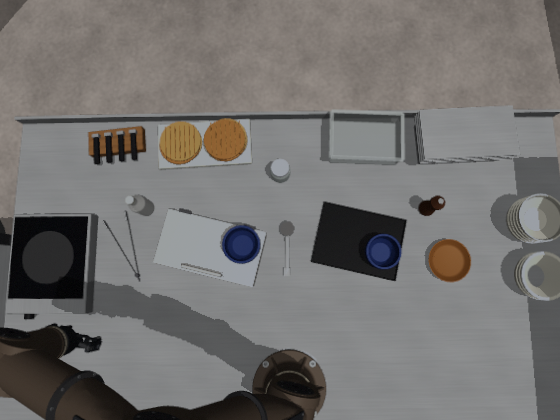

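The top view shows the blue bowl at about (241,244) on the lid (corners about (170,209), (267,232), (252,285), (154,262)). The handle runs from (181,265) to (221,275). The tray corners are about (322,202), (406,221), (395,280), (311,262), and its bowl is at (382,251). Next I'll segment these and measure them.

```bash
cat > h.py <<'E'
import numpy as np,cv2
from scipy.spatial.transform import Rotation as R
from workcell import manip
def ray(c,px):
    u=cv2.undistortPoints(np.array(px,float).reshape(-1,1,2),c['mtx'],np.array(c['dist_coeffs'],float)).reshape(-1,2)
    return R.from_quat(c['attitude']).apply(np.c_[u,np.ones(len(u))])
def at(c,px,z):
    d=ray(c,px);o=np.array(c['xyz']);return o+d*((z-o[2])/d[:,2])[:,None]
def proj(c,P):
    r=R.from_quat(c['attitude']).inv();P=np.atleast_2d(np.array(P,float))
    return cv2.projectPoints(r.apply(P-np.array(c['xyz'])),np.zeros(3),np.zeros(3),c['mtx'],np.array(c['dist_coeffs'],float))[0].reshape(-1,2)
def blobs(m,amin=150):
    cs,_=cv2.findContours(m.astype(np.uint8),cv2.RETR_EXTERNAL,cv2.CHAIN_APPROX_NONE)
    return [k for k in cs if cv2.contourArea(k)>amin]
def blue(f):
    f=f.astype(int);return (f[...,0]>f[...,2]+35)&(f[...,0]>f[...,1]+20)
E
python3 - <<'E'
from h import *
np.set_printoptions(precision=1,suppress=True)
for n in('top','scene'):
    c=manip.camera(n);f=c['frame']
    for k in blobs(blue(f)):
        p=k.reshape(-1,2)
        for rz in(172,64):
            q=at(c,p,rz)[:,:2];(x,y),r=cv2.minEnclosingCircle(q.astype(np.float32));print(n,'blue',p.mean(0),rz,x,y,r)
    g=f.max(2)
    roi=np.zeros_like(g);roi[190:295,300:420]=1
    if n=='top':
        m=((g<50)|blue(f))&(roi>0)
        m=cv2.morphologyEx(m.astype(np.uint8),cv2.MORPH_CLOSE,np.ones((5,5)))
        for k in blobs(m,1000):
            for z in (4,12):
                q=at(c,k.reshape(-1,2),z)[:,:2].astype(np.float32);print('tray',z,cv2.minAreaRect(q),cv2.boxPoints(cv2.minAreaRect(q)).ravel())
        cr=cv2.resize(f[190:300,140:280],None,fx=5.5,fy=5.5,interpolation=cv2.INTER_CUBIC);cv2.imwrite('pics/lid.png',cr)
    else: 
        cr=cv2.resize(f[110:220,220:360],None,fx=5.5,fy=5.5,interpolation=cv2.INTER_CUBIC);cv2.imwrite('pics/lids.png',cr)
E
```

```text
top blue [383.2 251.2] 172 443.175048828125 -300.4173278808594 55.33124542236328
top blue [383.2 251.2] 64 449.07708740234375 -325.50677490234375 59.94554901123047
top blue [240.9 244. ] 172 469.942626953125 142.83998107910156 58.88964080810547
top blue [240.9 244. ] 64 478.076904296875 154.7158660888672 63.800682067871094
tray 4 ((489.4373779296875, -254.87815856933594), (301.9035949707031, 218.48544311523438), 76.42704772949219) [ 347.8 -376.   560.2 -427.3  631.1 -133.8  418.7  -82.5]
tray 12 ((488.79730224609375, -253.4820098876953), (300.2528076171875, 217.29071044921875), 76.42704772949219) [ 348.  -373.9  559.2 -424.9  629.6 -133.   418.4  -82.1]
scene blue [178.3 281.4] 172 512.9290161132812 -368.2178039550781 56.17654800415039
scene blue [178.3 281.4] 64 449.13397216796875 -326.52783203125 63.39363098144531
scene blue [273.3 163.3] 172 480.8169860839844 129.5094757080078 69.4964370727539
scene blue [273.3 163.3] 64 412.896484375 235.1434783935547 78.42478942871094
```

View pics/lid.png

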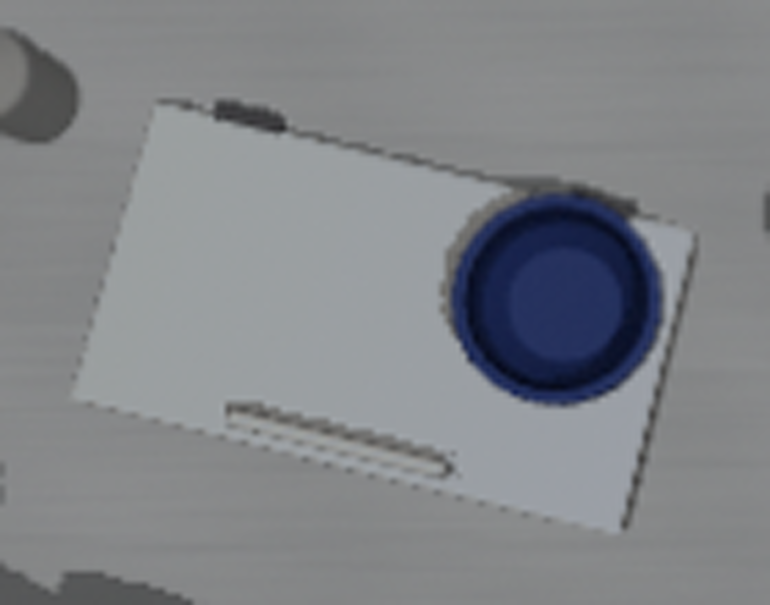

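View pics/lids.png

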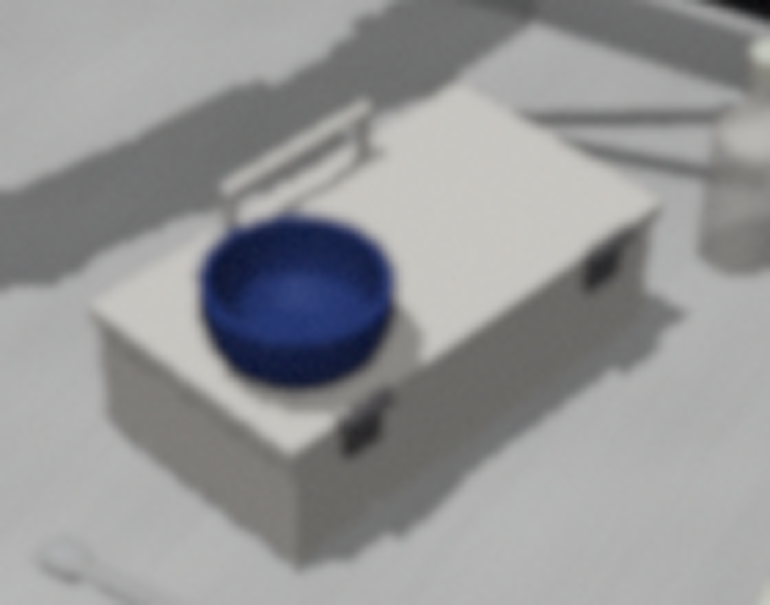

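The lid crop shows clear corners at (155,102), (696,235), (626,530) and (75,400). The handle bar runs about (232,415) to (448,468). In the scene crop the bar ends are about (225,190) and (367,103), and the lid corners are (95,308), (293,457), (658,207) and (460,88).

```bash
python3 - <<'E'
from h import *
from scipy.optimize import least_squares
np.set_printoptions(precision=1,suppress=True)
ct=manip.camera('top');cs=manip.camera('scene')
up=lambda p,o:(np.array(p)+.5)/5.5-.5+np.array(o)
T=up([(155,102),(696,235),(626,530),(75,400)],(140,190));Th=up([(232,415),(448,468)],(140,190))
S=up([(95,308),(293,457),(658,207),(460,88)],(220,110));Sh=up([(225,190),(367,103)],(220,110))
print(at(ct,T,112),at(ct,Th,150))
# lid-middle frame: x toward hinge
H=168-2  # placeholder
def geo(p):
    a=p[2];M=np.array([[np.cos(a),-np.sin(a)],[np.sin(a),np.cos(a)]])
    w=lambda l:np.c_[np.array(l)[:,:2]@M.T+p[:2],np.array(l)[:,2]]
    L=w([(90,165,112),(90,-165,112),(-90,-165,112),(-90,165,112)])
    hd=w([(p[3],60,150),(p[3],-60,150)]);return L,hd
def res(p):
    L,hd=geo(p)
    return np.r_[(proj(ct,L)-T).ravel(),(proj(cs,L[[2,1,0,3]])-S).ravel(),(proj(ct,hd)-Th).ravel(),(proj(cs,hd[::-1])-Sh).ravel()]
r=least_squares(res,[470,190,-.2,-76]);print(r.x,np.degrees(r.x[2]));print(r.fun)
L,hd=geo(r.x);print(L,hd,hd.mean(0))
# bowl: silhouette fit by rim circle in top + scene
s=manip.state();print(R.from_quat(s['eef_rot']).as_matrix(),s['tcp_pos'])
# bowls: ellipse fit of top contour
for k in blobs(blue(ct['frame'])):
    (x,y),_=cv2.minEnclosingCircle(k);print(at(ct,[(x,y)],172),at(ct,[(x,y)],64))
E
```

```text
[[595.2 393.4 112. ]
 [511.2  66.5 112. ]
 [338.7 108.1 112. ]
 [416.9 435.1 112. ]] [[406.4 331.6 150. ]
 [375.3 206.8 150. ]]
[467.4 251.4  -0.2 -78.9] -14.004782202441081
[ 1.1  0.2 -0.9 -1.1 -1.5 -0.4  0.6 -1.  -0.6 -0.1 -0.3 -0.8 -0.4 -0.6
 -0.8 -0.1  0.9  0.3 -1.7 -0.3  0.1  0.5 -1.2  1.8]
[[594.7 389.7 112. ]
 [514.8  69.5 112. ]
 [340.1 113.1 112. ]
 [420.  433.3 112. ]] [[405.4 328.7 150. ]
 [376.3 212.3 150. ]] [390.9 270.5 150. ]
[[-0.9  0.3 -0. ]
 [ 0.3  0.9 -0. ]
 [-0.  -0.  -1. ]] [208.9 588.9 231. ]
[[ 442.7 -300.6  172. ]] [[ 448.5 -325.7   64. ]]
[[470.1 143.3 172. ]] [[478.2 155.3  64. ]]
```

>>> jog_arm([
  [[-1,-1,0,0,0,1,-0.2],[-1,-1,0,0,0,1,-0.2],[-1,-1,0,0,0,1,-0.2],[-1,-1,0,0,0,1,-0.2],[-1,-1,0,0,0,1,-0.2],[-1,-1,0,0,0,1,-0.2],[-1,-1,0,0,0,1,-0.2]],
], squeeze=50)

```text
time: 0.88
tcp_pos: [257.6, 486.7, 231.5]
eef_rot: [0.537, 0.843, 0.0, -0.0]
wrist_force: [0.3, -0.5, -0.1]
width: 51.4
grasp_force: 0.0
```

>>> jog_arm([
  [[-1,0,0,0,0,0.878,-0.2],[-1,0,0,0,0,0.878,-0.2],[-1,0,0,0,0,0.878,-0.2],[-1,0,0,0,0,0.878,-0.2],[-1,0,0,0,0,0.878,-0.2],[-1,0,0,0,0,0.878,-0.2],[-1,0,0,0,0,0.878,-0.2]],
])

```text
time: 1.47
tcp_pos: [291.9, 414.7, 231.4]
eef_rot: [0.789, 0.614, 0.0, -0.0]
wrist_force: [0.1, -0.3, -0.9]
width: 51.6
grasp_force: 0.0
```

>>> jog_arm([
  [[-1,0.8,0,0,0,0,-0.2],[-1,0.8,0,0,0,0,-0.2],[-1,0.8,0,0,0,0,-0.2]],
])

```text
time: 1.72
tcp_pos: [336.4, 317.2, 231.3]
eef_rot: [0.788, 0.615, -0.0, 0.001]
wrist_force: [0.3, 0.4, 0.2]
width: 51.4
grasp_force: 0.0
```

>>> jog_arm([
  [[-1,0.8,0,0,0,0,-0.2],[-1,0.8,0,0,0,0,-0.2],[-1,0.8,0,0,0,0,-0.2]],
])

```text
time: 1.97
tcp_pos: [379.0, 223.7, 231.6]
eef_rot: [0.789, 0.615, 0.0, 0.0]
wrist_force: [0.1, -0.2, 0.0]
width: 51.3
grasp_force: 0.0
```

>>> jog_arm([
  [[-0.75,0.68,0,0,0,0,-0.2],[-0.75,0.68,0,0,0,0,-0.2],[-0.75,0.68,0,0,0,0,-0.2],[-0.75,0.68,0,0,0,0,-0.2],[-0.75,0.68,0,0,0,0,-0.2]],
])

```text
time: 2.38
tcp_pos: [415.4, 157.3, 231.3]
eef_rot: [0.788, 0.616, 0.0, -0.0]
wrist_force: [-0.0, -0.4, -0.3]
width: 51.4
grasp_force: 0.0
```

```bash
python3 - <<'E'
from h import *
s=manip.state();print(s['time'],s['tcp_pos'],s['joints'],s['width'])
c=manip.camera('scene');f=c['frame'];cv2.imwrite('pics/s2.png',cv2.resize(f[60:240,180:400],None,fx=3.3,fy=3.3,interpolation=cv2.INTER_CUBIC))
print(proj(c,[s['tcp_pos'],(470,143,172),(470,143,112),(415.7,156.6,172)]))
E
```

```text
2.3833 [415.4467354  157.2659658  231.33010004] [-0.95574866  0.13350899  0.53954482  2.0217927  -0.08149791  1.00651152
 -0.62022849] 51.43389252646104
[[260.48195757 137.49445008]
 [272.72082125 160.02910799]
 [272.9368295  173.79599308]
 [261.06052791 152.16960661]]
```

View pics/s2.png

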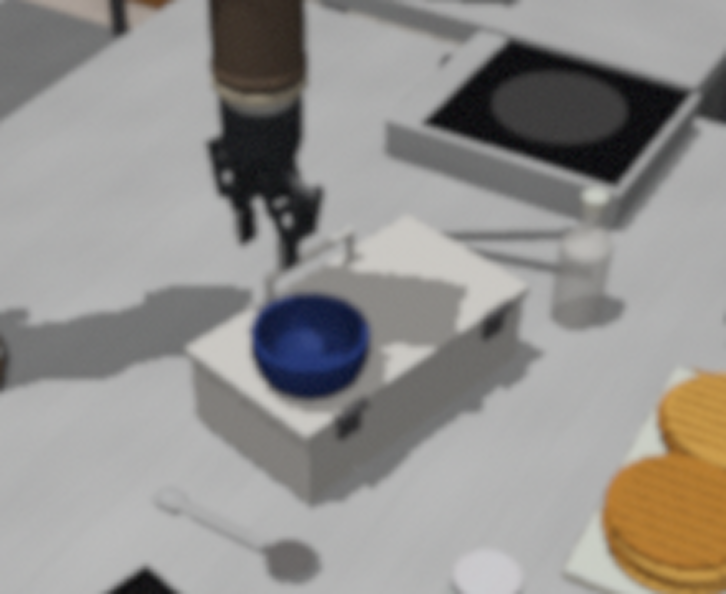

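The fingers hang above the handle-side rim, and the bowl's rim spans about columns 253–369 in the crop. That is about 1.5 px off my projection, so I'll refine the bowl position from silhouettes in both cameras.

```bash
cat >> h.py <<'E'
def sil(c,x,y,zf):
    t=np.linspace(0,2*np.pi,90)
    P=np.vstack([np.c_[x+r*np.cos(t),y+r*np.sin(t),0*t+zf+h] for r,h in((60,60),(60,34),(38,0))])
    m=np.zeros((1680,2240),np.uint8);hull=cv2.convexHull((proj(c,P)*4+1.5).astype(np.float32));cv2.fillConvexPoly(m,hull.astype(np.int32),1)
    M=cv2.moments(m,True);return np.array([M['m10']/M['m00'],M['m01']/M['m00']])/4-.375, M['m00']/16
def bowlfit(cams,x0,zf):
    from scipy.optimize import least_squares
    obs=[]
    for c in cams:
        g=sil(c,*x0,zf)[0];bs=blobs(blue(c['frame']))
        hs=[]
        for b in bs:
            m=np.zeros((420,560),np.uint8);cv2.fillConvexPoly(m,cv2.convexHull(b),1);M=cv2.moments(m,True);hs.append((M['m10']/M['m00'],M['m01']/M['m00'],M['m00']))
        obs.append(min(hs,key=lambda h:np.hypot(h[0]-g[0],h[1]-g[1])))
    f=lambda p:np.concatenate([sil(c,p[0],p[1],zf)[0]-o[:2] for c,o in zip(cams,obs)])
    r=least_squares(f,x0,diff_step=.01);return r.x,r.fun,[(sil(c,*r.x,zf)[1],o[2]) for c,o in zip(cams,obs)]
E
python3 - <<'E'
from h import *
np.set_printoptions(precision=2,suppress=True)
t=manip.camera('top');s=manip.camera('scene')
for cams in([s],[t],[t,s]):
    for x0,z in(((470,143),112),((449,-326),4)): print(len(cams),bowlfit(cams,x0,z))
E
```

```text
1 (array([470.32, 146.41]), array([-0.  ,  0.01]), [(981.25, 809.0)])
1 (array([ 445.49, -321.62]), array([-0., -0.]), [(1447.25, 1291.0)])
1 (array([475.27, 128.29]), array([-0.  , -0.01]), [(1191.625, 782.0)])
1 (array([ 449.02, -327.75]), array([-0.,  0.]), [(1062.9375, 1005.0)])
2 (array([474.9 , 134.18]), array([-1.86,  0.14, -0.85,  2.57]), [(1192.125, 782.0), (995.0, 809.0)])
2 (array([ 447.4 , -324.23]), array([-1.01,  0.49, -0.13,  0.98]), [(1063.5625, 1005.0), (1456.5625, 1291.0)])
```

>>> jog_arm([
  [[0,0.018,0.3,0,0,0,-0.2],[0,0.018,0.6,0,0,0,-0.2],[0,0.018,0.8,0,0,0,-0.2],[0,0.018,0.95,0,0,0,-0.2],[0,0.018,1,0,0,0,-0.2],[0,0.018,1,0,0,0,-0.2]],
])

```text
time: 3.03
tcp_pos: [416.1, 157.2, 150.5]
eef_rot: [0.788, 0.616, -0.001, -0.0]
wrist_force: [-0.6, -0.5, 0.4]
width: 51.1
grasp_force: 0.0
```

>>> jog_arm([
  [[0,0,0,0,0,0,0.3],[0,0,0,0,0,0,0.5],[0,0,0,0,0,0,0.7],[0,0,0,0,0,0,0.8],[0,0,0,0,0,0,0.9],[0,0,0,0,0,0,1],[0,0,0,0,0,0,1],[0,0,0,0,0,0,1],[0,0,0,0,0,0,1],[0,0,0,0,0,0,1]],
], squeeze=50)

```text
time: 3.87
tcp_pos: [417.4, 157.2, 152.0]
eef_rot: [0.788, 0.615, 0.001, -0.0]
wrist_force: [-1.3, 1.6, 7.5]
width: 9.0
grasp_force: 49.9
```

>>> jog_arm([
  [[0,0,-0.05,0,0,0,1],[0,0,-0.15,0,0,0,1],[0,0,-0.3,0,0,0,1],[0,0,-0.5,0,0,0,1],[0,0,-0.7,0,0,0,1],[0,0,-0.9,0,0,0,1],[0,0,-1,0,0,0,1],[0,0,-1,0,0,0,1],[0,0,-1,0,0,0,1]],
])

```text
time: 4.62
tcp_pos: [416.8, 156.6, 231.2]
eef_rot: [0.788, 0.615, 0.0, -0.0]
wrist_force: [0.3, -0.5, -4.5]
width: 8.9
grasp_force: 50.0
```

```bash
python3 - <<'E'
from h import *
s=manip.state();print(s['time'],s['tcp_pos'],s['eef_rot'],s['width'],s['grasp_force'],s['wrist_force'])
c=manip.camera('scene');f=c['frame'];cv2.imwrite('pics/s3.png',cv2.resize(f[60:240,180:400],None,fx=3.3,fy=3.3,interpolation=cv2.INTER_CUBIC))
E
```

```text
4.6167 [416.75104329 156.64633842 231.24015836] [ 7.88194217e-01  6.15426541e-01  1.59381610e-04 -1.51170650e-04] 8.943219007348684 50.01028755301377 [ 0.33206797 -0.54875505 -4.54706511]
```

View pics/s3.png

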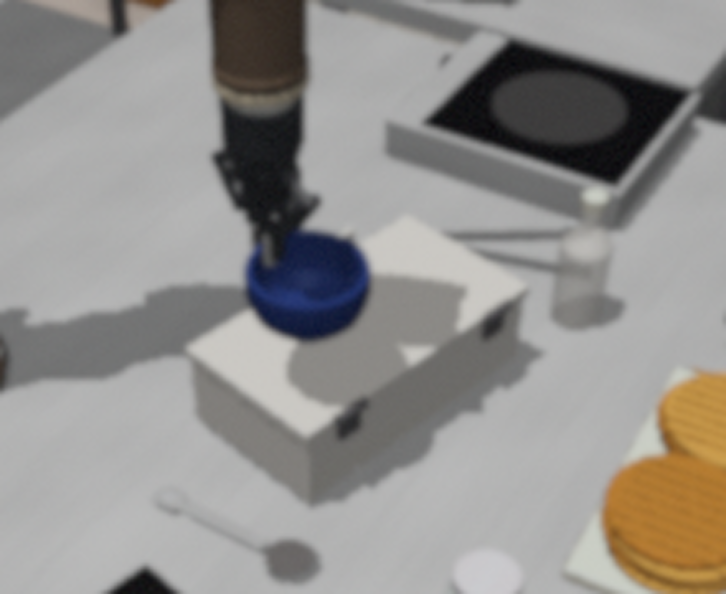

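The bowl is held level and clear of the lid, with its shadow at about (350,370) in the crop. I'll carry it over to the tray's free half.

>>> jog_arm([
  [[-0.1,0.03,0,0,0,0,1],[-0.3,0.1,0,0,0,0,1],[-0.55,0.18,0,0,0,0,1],[-0.8,0.265,0,0,0,0,1],[-0.98,0.325,0,0,0,0,1]],
])

```text
time: 5.08
tcp_pos: [422.4, 71.6, 230.5]
eef_rot: [0.789, 0.615, -0.001, 0.0]
wrist_force: [0.1, 0.5, -4.2]
width: 9.1
grasp_force: 50.0
```

>>> jog_arm([
  [[-0.25,0.08,0,0,0,0,1],[-0.5,0.165,0,0,0,0,1],[-0.75,0.25,0,0,0,0,1],[-0.98,0.325,0,0,0,0,1]],
])

```text
time: 5.42
tcp_pos: [428.5, -10.1, 230.5]
eef_rot: [0.788, 0.615, -0.001, -0.0]
wrist_force: [1.0, -0.2, -4.0]
width: 9.1
grasp_force: 50.0
```

>>> jog_arm([
  [[-0.25,0.08,0,0,0,0,1],[-0.5,0.165,0,0,0,0,1],[-0.75,0.25,0,0,0,0,1],[-0.98,0.325,0,0,0,0,1]],
])

```text
time: 5.75
tcp_pos: [434.6, -92.3, 230.6]
eef_rot: [0.788, 0.615, -0.001, -0.0]
wrist_force: [1.0, 0.9, -3.1]
width: 8.9
grasp_force: 50.0
```

>>> jog_arm([
  [[-0.25,0.08,0,0,0,0,1],[-0.5,0.165,0,0,0,0,1],[-0.7,0.23,0,0,0,0,1],[-0.87,0.29,0,0,0,0,1],[-0.98,0.32,0,0,0,0,1],[-0.98,0.32,0,0,0,0,1],[-0.98,0.32,0,0,0,0,1]],
])

```text
time: 6.33
tcp_pos: [440.5, -173.2, 230.6]
eef_rot: [0.789, 0.615, -0.001, -0.0]
wrist_force: [-0.5, 0.5, -5.6]
width: 8.6
grasp_force: 50.0
```

```bash
python3 - <<'E'
from h import *
np.set_printoptions(precision=2,suppress=True)
s=manip.state();print(s['time'],s['tcp_pos'],s['width'],s['wrist_force'],s['joints'])
c=manip.camera('scene');f=c['frame'];cv2.imwrite('pics/s4.png',cv2.resize(f[170:350,120:340],None,fx=3.3,fy=3.3,interpolation=cv2.INTER_CUBIC))
E
```

```text
6.3333 [ 440.46 -173.2   230.61] 8.608850034095376 [-0.49  0.49 -5.64] [-0.39  0.22  0.8   1.97 -0.18  1.02  0.24]
```

View pics/s4.png

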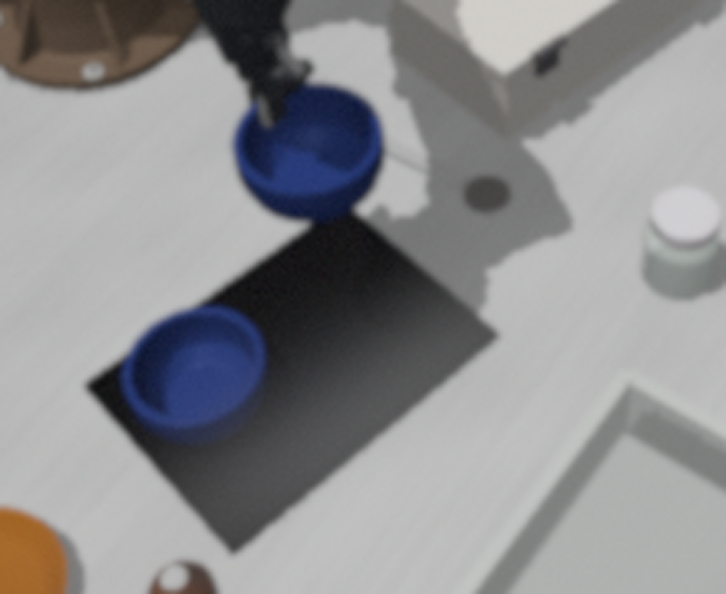

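>>> jog_arm([
  [[0,0,0.1,0,0,0,1],[0,0,0.3,0,0,0,1],[0,0,0.55,0,0,0,1],[0,0,0.8,0,0,0,1],[0,0,1,0,0,0,1]],
])

```text
time: 6.8
tcp_pos: [440.8, -171.4, 149.4]
eef_rot: [0.788, 0.616, -0.0, -0.001]
wrist_force: [0.3, 0.0, -4.4]
width: 8.9
grasp_force: 50.1
```

>>> jog_arm([
  [[0,0,0.25,0,0,0,1],[0,0,0.5,0,0,0,1],[0,0,0.7,0,0,0,1],[0,0,0.85,0,0,0,1],[0,0,0.95,0,0,0,1],[0,0,1,0,0,0,1]],
])

```text
time: 7.3
tcp_pos: [440.7, -171.9, 70.0]
eef_rot: [0.788, 0.616, -0.001, -0.001]
wrist_force: [-0.7, -0.4, -3.7]
width: 8.9
grasp_force: 50.1
```

>>> jog_arm([
  [[0,0,0.08,0,0,0,1],[0,0,0.14,0,0,0,1],[0,0,0.19,0,0,0,1],[0,0,0.23,0,0,0,1],[0,0,0.25,0,0,0,1],[0,0,0.25,0,0,0,1],[0,0,0.25,0,0,0,1]],
])

```text
time: 7.88
tcp_pos: [441.5, -172.8, 51.4]
eef_rot: [0.788, 0.615, 0.0, 0.0]
wrist_force: [0.6, 0.3, -3.5]
width: 8.8
grasp_force: 50.1
```

```bash
python3 - <<'E'
from h import *
np.set_printoptions(precision=2,suppress=True)
s=manip.state();print(s['time'],s['tcp_pos'],s['width'],s['wrist_force'])
P=np.r_[s['tcp_pos'][:2]+56*np.array([.970,-.2426])];zf=s['tcp_pos'][2]-40
c=manip.camera('scene');print(P,zf,bowlfit([c],P,zf),bowlfit([c],(449,-326),4))
E
```

```text
7.8833 [ 441.47 -172.77   51.43] 8.755611525727902 [ 0.64  0.26 -3.45]
[ 495.79 -186.35] 11.432098143738116 (array([ 493.26, -185.94]), array([-0.,  0.]), [(1271.6875, 1082.0)]) (array([ 445.81, -321.42]), array([-0., -0.]), [(1448.625, 1301.0)])
```

>>> jog_arm([
  [[0,0,0.015,0,0,0,1],[0,0,0.03,0,0,0,1],[0,0,0.045,0,0,0,1],[0,0,0.055,0,0,0,1],[0,0,0.065,0,0,0,1],[0,0,0.07,0,0,0,1],[0,0,0.075,0,0,0,1],[0,0,0.075,0,0,0,1]],
])

```text
time: 8.6
tcp_pos: [441.3, -172.7, 45.2]
eef_rot: [0.788, 0.615, -0.0, -0.0]
wrist_force: [0.1, 0.7, -3.7]
width: 9.0
grasp_force: 50.0
```

>>> jog_arm([
  [[0,0,0.006,0,0,0,1],[0,0,0.012,0,0,0,1],[0,0,0.012,0,0,0,1],[0,0,0.012,0,0,0,1]],
])

```text
time: 8.93
tcp_pos: [441.3, -172.7, 44.4]
eef_rot: [0.788, 0.615, 0.0, -0.0]
wrist_force: [-1.1, 0.0, -1.8]
width: 9.2
grasp_force: 50.0
```

>>> jog_arm([
  [[0,0,0.006,0,0,0,1],[0,0,0.012,0,0,0,1],[0,0,0.012,0,0,0,1],[0,0,0.012,0,0,0,1]],
])

```text
time: 9.27
tcp_pos: [441.2, -172.7, 44.0]
eef_rot: [0.788, 0.615, 0.0, -0.0]
wrist_force: [-5.5, 3.0, 14.3]
width: 9.0
grasp_force: 51.7
```

>>> jog_arm([
  [[0,0,-0.01,0,0,0,1],[0,0,-0.01,0,0,0,0.75],[0,0,-0.01,0,0,0,0.7],[0,0,-0.01,0,0,0,0.5],[0,0,-0.01,0,0,0,0.2],[0,0,-0.01,0,0,0,0.2],[0,0,-0.01,0,0,0,0.2],[0,0,-0.01,0,0,0,0.2]],
])

```text
time: 9.93
tcp_pos: [441.5, -172.7, 44.2]
eef_rot: [0.788, 0.615, 0.0, 0.0]
wrist_force: [-0.5, -0.1, 0.5]
width: 34.3
grasp_force: 0.0
```

>>> jog_arm([
  [[0,0,-0.1,0,0,0,0.2],[0,0,-0.3,0,0,0,0.2],[0,0,-0.6,0,0,0,0.2],[0,0,-1,0,0,0,0.2],[0,0,-1,0,0,0,0.2]],
])

```text
time: 10.35
tcp_pos: [443.5, -174.2, 128.8]
eef_rot: [0.789, 0.615, 0.002, 0.002]
wrist_force: [1.1, -0.3, 0.6]
width: 34.0
grasp_force: 0.0
```

>>> jog_arm([
  [[0,0,-0.5,0,0,0,0.2],[0,0,-1,0,0,0,0.2],[0,0,-1,0,0,0,0.2]],
])

```text
time: 10.6
tcp_pos: [444.1, -174.8, 210.3]
eef_rot: [0.789, 0.615, 0.003, 0.003]
wrist_force: [0.7, -0.6, -0.6]
width: 34.2
grasp_force: 0.0
```

```bash
python3 - <<'E'
from h import *
np.set_printoptions(precision=2,suppress=True)
s=manip.state();print(s['time'],s['tcp_pos'],s['width'],s['wrist_force'])
c=manip.camera('scene');t=manip.camera('top')
print(bowlfit([c],(496,-186),4),bowlfit([c],(449,-326),4),bowlfit([t],(496,-186),4))
a=c['frame'][170:350,120:340];b=t['frame'][150:330,260:460];cv2.imwrite('pics/s5.png',cv2.resize(np.hstack([a,b]),None,fx=1.9,fy=1.9,interpolation=cv2.INTER_CUBIC))
E
```

```text
10.6 [ 444.08 -174.79  210.29] 34.20095295602985 [ 0.68 -0.56 -0.59]
(array([ 490.31, -183.43]), array([ 0., -0.]), [(1254.0625, 1103.0)]) (array([ 445.8 , -321.37]), array([-0.,  0.]), [(1448.4375, 1297.0)]) (array([ 505.52, -168.31]), array([ 0., -0.]), [(1023.0625, 500.0)])
```

View pics/s5.png

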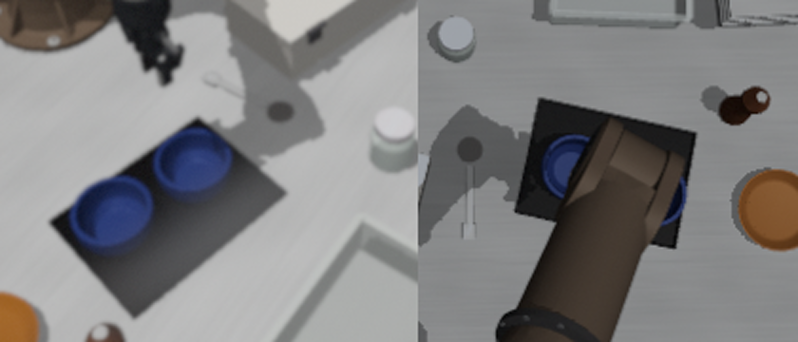

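Both bowls stand upright side by side on the tray, in the scene half at (112,213) and (193,162), with a clear gap between them. Next is the lid handle.

>>> jog_arm([
  [[0.4,-0.15,-0.1,0,0,0,0.1],[0.8,-0.3,-0.2,0,0,0,0.1],[0.87,-0.33,-0.25,0,0,0,0.1]],
])

```text
time: 10.95
tcp_pos: [431.4, -94.1, 223.4]
eef_rot: [0.787, 0.617, -0.001, -0.002]
wrist_force: [-0.3, -0.1, -0.1]
width: 38.3
grasp_force: 0.0
```

>>> jog_arm([
  [[0.44,-0.165,0,0,0,0,0.1],[0.87,-0.33,0,0,0,0,0.1],[0.87,-0.33,0,0,0,0,0.1]],
])

```text
time: 11.2
tcp_pos: [422.3, -18.4, 223.0]
eef_rot: [0.786, 0.618, -0.001, -0.002]
wrist_force: [0.2, 0.5, 0.1]
width: 38.4
grasp_force: 0.0
```

>>> jog_arm([
  [[0.44,-0.165,0,0,0,0,0.1],[0.87,-0.33,0,0,0,0,0.1],[0.87,-0.33,0,0,0,0,0.1]],
])

```text
time: 11.45
tcp_pos: [413.5, 55.2, 223.2]
eef_rot: [0.786, 0.618, -0.001, -0.001]
wrist_force: [0.1, 0.8, 0.4]
width: 38.4
grasp_force: 0.0
```

>>> jog_arm([
  [[0.44,-0.165,0,0,0,0,0.1],[0.87,-0.33,0,0,0,0,0.1],[0.87,-0.33,0,0,0,0,0.1]],
])

```text
time: 11.7
tcp_pos: [404.8, 129.2, 223.2]
eef_rot: [0.786, 0.618, -0.0, -0.001]
wrist_force: [0.2, 0.4, -0.6]
width: 38.7
grasp_force: 0.0
```

>>> jog_arm([
  [[0.44,-0.165,0,0,0,0,0.1],[0.87,-0.33,0,0,0,0,0.1],[0.87,-0.33,0,0,0,0,0.1],[0.87,-0.33,0,0,0,0,0.1],[0.87,-0.33,0,0,0,0,0.1]],
])

```text
time: 12.12
tcp_pos: [397.3, 196.1, 223.4]
eef_rot: [0.788, 0.616, -0.001, 0.0]
wrist_force: [1.2, -0.5, -0.9]
width: 38.5
grasp_force: 0.0
```

```bash
python3 - <<'E'
from h import *
np.set_printoptions(precision=3,suppress=True)
s=manip.state();print(s['time'],s['tcp_pos'],s['eef_rot'],s['width'],s['joints'],s['wrist_force'])
c=manip.camera('top');print(bowlfit([c],(494,-187),4),bowlfit([c],(449,-326),4))
E
```

```text
12.1167 [397.267 196.077 223.4  ] [ 0.788  0.616 -0.001  0.   ] 38.52561938917052 [-1.064  0.143  0.555  2.035 -0.089  0.988 -0.709] [ 1.247 -0.544 -0.927]
(array([ 494.826, -190.319]), array([-0.003,  0.003]), [(1026.6875, 1002.0)]) (array([ 449.024, -327.747]), array([-0.002,  0.   ]), [(1062.9375, 1005.0)])
```

>>> jog_arm([
  [[0.44,-0.145,0,0,0,0,0.1],[0.88,-0.288,0,0,0,0,0.1],[0.88,-0.288,0,0,0,0,0.1],[0.88,-0.288,0.15,0,0,0,0.1],[0.88,-0.288,0.3,0,0,0,0.1],[0.88,-0.288,0.3,0,0,0,0.1],[0.88,-0.288,0.3,0,0,0,0.1]],
])

```text
time: 12.75
tcp_pos: [392.4, 269.3, 199.9]
eef_rot: [0.789, 0.615, -0.001, 0.0]
wrist_force: [0.0, -1.0, 0.6]
width: 38.1
grasp_force: 0.0
```

```bash
python3 - <<'E'
from h import *
np.set_printoptions(precision=3,suppress=True)
s=manip.state();print(s['time'],s['tcp_pos'],s['eef_rot'],s['width'],s['wrist_force'])
c=manip.camera('scene');t=manip.camera('top')
a=c['frame'][90:210,220:340];cv2.imwrite('pics/s6.png',cv2.resize(a,None,fx=5,fy=5,interpolation=cv2.INTER_CUBIC))
print((proj(c,[s['tcp_pos'],(405.8,328,150),(377,212,150)])-[220,90])*5)
E
```

```text
12.75 [392.431 269.339 199.892] [ 0.789  0.615 -0.001  0.   ] 38.10285236623701 [ 0.04  -0.955  0.584]
[[265.78  178.758]
 [325.544 201.037]
 [203.739 273.708]]
```

View pics/s6.png

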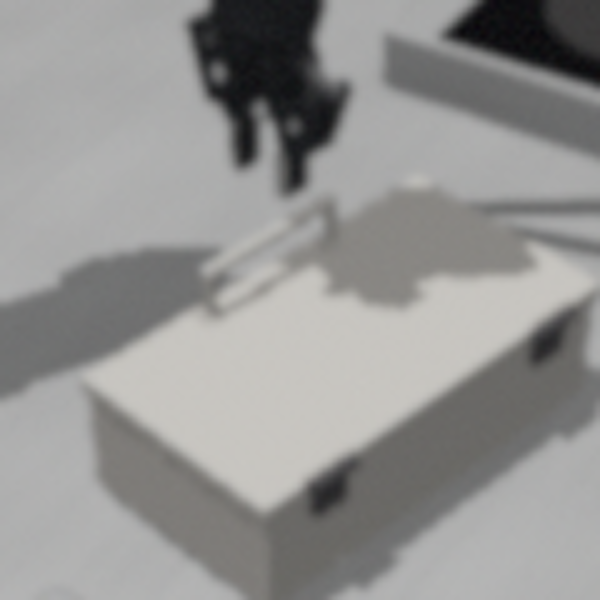

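The fingers straddle the bar's line, with tips at (245,165) and (292,190). The bar runs (204,270) to (330,200), as projected. Descend and grip.

>>> jog_arm([
  [[0,0,0.2,0,0,0,0.1],[0,0,0.4,0,0,0,0.1],[0,0,0.6,0,0,0,0.1],[0,0,0.75,0,0,0,0.1],[0,0,0.83,0,0,0,0.1],[0,0,0.86,0,0,0,0.1],[0,0,0.86,0,0,0,0.1]],
])

```text
time: 13.43
tcp_pos: [392.7, 270.7, 131.6]
eef_rot: [0.788, 0.615, 0.0, 0.0]
wrist_force: [-0.2, 0.2, 0.6]
width: 38.9
grasp_force: 0.0
```

>>> jog_arm([
  [[0,0,0,0,0,0,0.4],[0,0,0,0,0,0,0.6],[0,0,0,0,0,0,0.7],[0,0,0,0,0,0,0.8],[0,0,0,0,0,0,1],[0,0,0,0,0,0,1],[0,0,0,0,0,0,1],[0,0,0,0,0,0,1]],
], squeeze=25)

```text
time: 14.1
tcp_pos: [389.5, 271.9, 131.8]
eef_rot: [0.788, 0.616, -0.002, -0.002]
wrist_force: [-11.7, 2.6, 9.0]
width: 8.9
grasp_force: 24.4
```

```bash
cat > arc.py <<'E'
import numpy as np
def P(th,ph):
    a=168*(1-np.cos(th))+42*np.sin(th);z=168*np.sin(th)-42*(1-np.cos(th))
    return np.array([a-19*np.sin(ph),z-19*np.cos(ph)])
def phi(th): return np.interp(th,[0,.45,1.8],[0,0,np.pi/9])
def call(t0,t1,n,corr=0):
    p0=phi(t0)
    for k in range(1,n+1):
        t=t0+(t1-t0)*k/n;d=P(t,phi(t))-P(t0,p0)+[corr,0]
        y=d@[np.cos(p0),-np.sin(p0)];zt=d@[-np.sin(p0),-np.cos(p0)]
        print([0,round(y/80,3),round(zt/80,3),round((phi(t)-p0)/(np.pi/4),3),0,0,1])
    print()
E
python3 -c "
from arc import *
call(0,.45,9,-3.5);call(.45,.9,9);call(.9,1.35,9);call(1.35,1.8,9)"
```

```text
[0, np.float64(-0.015), np.float64(-0.104), np.float64(0.0), 0, 0, 1]
[0, np.float64(0.019), np.float64(-0.207), np.float64(0.0), 0, 0, 1]
[0, np.float64(0.058), np.float64(-0.308), np.float64(0.0), 0, 0, 1]
[0, np.float64(0.102), np.float64(-0.407), np.float64(0.0), 0, 0, 1]
[0, np.float64(0.151), np.float64(-0.503), np.float64(0.0), 0, 0, 1]
[0, np.float64(0.205), np.float64(-0.597), np.float64(0.0), 0, 0, 1]
[0, np.float64(0.264), np.float64(-0.688), np.float64(0.0), 0, 0, 1]
[0, np.float64(0.326), np.float64(-0.776), np.float64(0.0), 0, 0, 1]
[0, np.float64(0.394), np.float64(-0.861), np.float64(0.0), 0, 0, 1]

[0, np.float64(0.068), np.float64(-0.081), np.float64(0.016), 0, 0, 1]
[0, np.float64(0.141), np.float64(-0.159), np.float64(0.033), 0, 0, 1]
[0, np.float64(0.217), np.float64(-0.233), np.float64(0.049), 0, 0, 1]
[0, np.float64(0.296), np.float64(-0.303), np.float64(0.066), 0, 0, 1]
[0, np.float64(0.379), np.float64(-0.369), np.float64(0.082), 0, 0, 1]
[0, np.float64(0.465), np.float64(-0.43), np.float64(0.099), 0, 0, 1]
[0, np.float64(0.555), np.float64(-0.487), np.float6
[... 735 characters left out ...]
float64(0.89), np.float64(-0.303), np.float64(0.148), 0, 0, 1]

[0, np.float64(0.103), np.float64(-0.02), np.float64(0.016), 0, 0, 1]
[0, np.float64(0.208), np.float64(-0.034), np.float64(0.033), 0, 0, 1]
[0, np.float64(0.312), np.float64(-0.043), np.float64(0.049), 0, 0, 1]
[0, np.float64(0.417), np.float64(-0.047), np.float64(0.066), 0, 0, 1]
[0, np.float64(0.523), np.float64(-0.046), np.float64(0.082), 0, 0, 1]
[0, np.float64(0.627), np.float64(-0.039), np.float64(0.099), 0, 0, 1]
[0, np.float64(0.732), np.float64(-0.026), np.float64(0.115), 0, 0, 1]
[0, np.float64(0.836), np.float64(-0.009), np.float64(0.132), 0, 0, 1]
[0, np.float64(0.938), np.float64(0.014), np.float64(0.148), 0, 0, 1]
```

>>> jog_arm([
  [[0,-0.015,-0.104,0,0,0,1],[0,0.019,-0.207,0,0,0,1],[0,0.058,-0.308,0,0,0,1],[0,0.102,-0.407,0,0,0,1],[0,0.151,-0.503,0,0,0,1],[0,0.205,-0.597,0,0,0,1],[0,0.264,-0.688,0,0,0,1],[0,0.326,-0.776,0,0,0,1],[0,0.394,-0.861,0,0,0,1]],
])

```text
time: 14.85
tcp_pos: [422.1, 263.6, 201.0]
eef_rot: [0.788, 0.616, -0.001, -0.001]
wrist_force: [-6.0, 4.3, 1.5]
width: 9.2
grasp_force: 24.7
```

>>> jog_arm([
  [[0,0.068,-0.081,0.016,0,0,1],[0,0.141,-0.159,0.033,0,0,1],[0,0.217,-0.233,0.049,0,0,1],[0,0.296,-0.303,0.066,0,0,1],[0,0.379,-0.369,0.082,0,0,1],[0,0.465,-0.43,0.099,0,0,1],[0,0.555,-0.487,0.115,0,0,1],[0,0.647,-0.539,0.132,0,0,1],[0,0.741,-0.587,0.148,0,0,1]],
])

```text
time: 15.6
tcp_pos: [479.4, 249.2, 249.0]
eef_rot: [0.786, 0.615, -0.037, -0.048]
wrist_force: [-8.4, 0.8, 11.7]
width: 9.1
grasp_force: 25.8
```

```bash
python3 - <<'E'
from h import *
np.set_printoptions(precision=3,suppress=True)
s=manip.state();print(s['time'],s['tcp_pos'],s['eef_rot'],s['width'],s['wrist_force'],s['torque'],s['joints'])
c=manip.camera('scene')
a=c['frame'][60:210,210:360];cv2.imwrite('pics/s7.png',cv2.resize(a,None,fx=4,fy=4,interpolation=cv2.INTER_CUBIC))
E
```

```text
15.6 [479.427 249.231 249.005] [ 0.786  0.615 -0.037 -0.048] 9.111675201200422 [-8.373  0.771 11.681] [0.37  2.109 0.003] [-0.905  0.359  0.524  1.712 -0.265  1.225 -0.54 ]
```

View pics/s7.png

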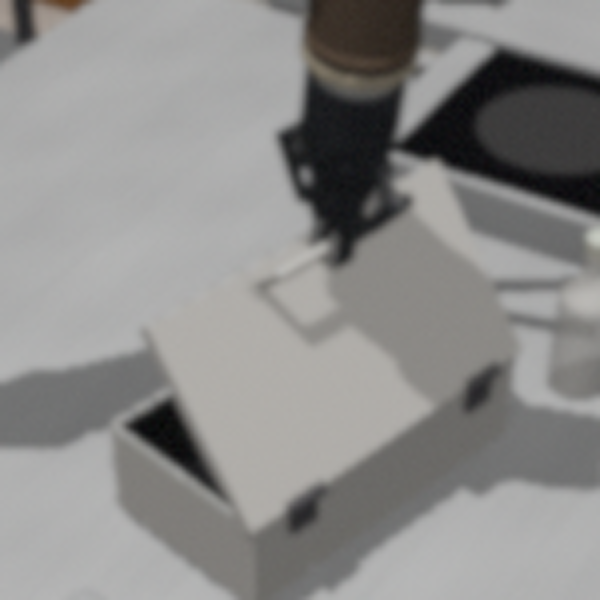

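The lid is about 0.9 rad open and firmly held. The force points outward along the radius, so I'll widen the arc by about 3 mm.

>>> jog_arm([
  [[0,0.081,-0.064,0.016,0,0,1],[0,0.17,-0.122,0.033,0,0,1],[0,0.265,-0.176,0.049,0,0,1],[0,0.365,-0.22,0.066,0,0,1],[0,0.467,-0.257,0.082,0,0,1],[0,0.57,-0.288,0.099,0,0,1],[0,0.677,-0.312,0.115,0,0,1],[0,0.784,-0.33,0.132,0,0,1],[0,0.89,-0.343,0.148,0,0,1]],
])

```text
time: 16.4
tcp_pos: [552.6, 230.7, 266.8]
eef_rot: [0.783, 0.611, -0.072, -0.092]
wrist_force: [-1.6, 2.6, -1.6]
width: 8.7
grasp_force: 24.7
```

>>> jog_arm([
  [[0,0.103,-0.02,0.016,0,0,1],[0,0.208,-0.034,0.033,0,0,1],[0,0.312,-0.043,0.049,0,0,1],[0,0.417,-0.047,0.066,0,0,1],[0,0.523,-0.046,0.082,0,0,1],[0,0.627,-0.039,0.099,0,0,1],[0,0.732,-0.026,0.115,0,0,1],[0,0.836,-0.009,0.132,0,0,1],[0,0.92,0.01,0.148,0,0,1],[0,0.92,0.01,0.148,0,0,1]],
])

```text
time: 17.23
tcp_pos: [623.4, 212.7, 248.3]
eef_rot: [0.777, 0.606, -0.106, -0.136]
wrist_force: [1.7, 2.3, 0.1]
width: 8.8
grasp_force: 25.7
```

```bash
python3 - <<'E'
from h import *
np.set_printoptions(precision=3,suppress=True)
s=manip.state();print(s['time'],s['tcp_pos'],s['eef_rot'],s['width'],s['wrist_force'],s['torque'],s['joints'])
g=s['tcp_pos']-19*R.from_quat(s['eef_rot']).as_matrix()[:,2]
h=np.array([389,271.7,150.3])+[168*.970,-168*.2426,-42];d=g-h;a=d@[.970,-.2426,0];print(a,d[2],np.hypot(a,d[2]),'theta',np.arctan2(42,-168)-np.arctan2(d[2],a))
c=manip.camera('scene')
a=c['frame'][60:210,210:360];cv2.imwrite('pics/s8.png',cv2.resize(a,None,fx=4,fy=4,interpolation=cv2.INTER_CUBIC))
E
```

```text
17.2333 [623.373 212.718 248.274] [ 0.777  0.606 -0.106 -0.136] 8.778042082240306 [1.744 2.294 0.067] [ 0.309 -0.645 -0.134] [-0.558  0.714  0.496  1.185 -0.439  1.649 -0.322]
80.16756341814619 157.83627600743102 177.02860855888926 theta 1.7957779669567335
```

View pics/s8.png

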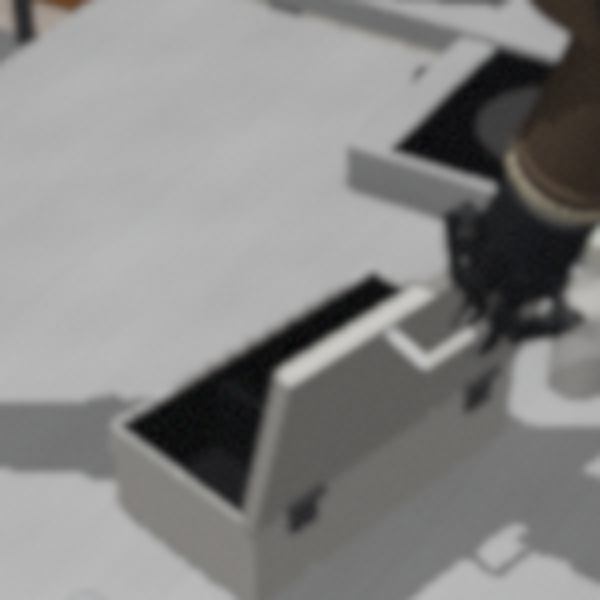

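The lid is about 1.8 rad open, past upright and leaning back, with the fingers on the bar at about (490,330). I'll release with a small opening and back out along the tool axis.

>>> jog_arm([
  [[0,0.03,0,0,0,0,0.7],[0,0.05,0,0,0,0,0.55],[0,0.06,0,0,0,0,0.48],[0,0.06,0,0,0,0,0.48],[0,0.06,0,0,0,0,0.48],[0,0.06,0,0,0,0,0.48]],
])

```text
time: 17.78
tcp_pos: [625.9, 212.1, 247.0]
eef_rot: [0.776, 0.606, -0.107, -0.137]
wrist_force: [1.1, -0.9, -1.0]
width: 21.9
grasp_force: 0.5
```

>>> jog_arm([
  [[0,0,-0.08,0,0,0,0.48],[0,0,-0.18,0,0,0,0.48],[0,0,-0.3,0,0,0,0.48],[0,0,-0.42,0,0,0,0.48],[0,0,-0.55,0,0,0,0.48],[0,0,-0.7,0,0,0,0.48],[0,0,-0.85,0,0,0,0.48],[0,0,-1,0,0,0,0.48],[0,0,-1,0,0,0,0.48],[0,0,-1,0,0,0,0.48]],
])

```text
time: 18.62
tcp_pos: [653.0, 205.5, 322.9]
eef_rot: [0.776, 0.606, -0.106, -0.136]
wrist_force: [0.3, 0.1, 0.2]
width: 22.1
grasp_force: 0.0
```

>>> jog_arm([
  [[0,0,-0.2,0,0,0,0.48],[0,0,-0.4,0,0,0,0.48],[0,0,-0.6,0,0,0,0.48],[0,0,-0.7,0,0,0,0.48],[0,0,-0.7,0,0,0,0.48],[0,0,-0.7,0,0,0,0.48],[0,0,-0.7,0,0,0,0.48]],
])

```text
time: 19.2
tcp_pos: [670.6, 201.3, 373.7]
eef_rot: [0.776, 0.606, -0.107, -0.137]
wrist_force: [-0.5, 0.4, -1.2]
width: 22.4
grasp_force: 0.0
```

```bash
python3 - <<'E'
from h import *
np.set_printoptions(precision=3,suppress=True)
s=manip.state();print(s['time'],s['tcp_pos'],s['width'],s['wrist_force'],s['joint_vel'])
c=manip.camera('scene');cv2.imwrite('pics/s9.png',cv2.resize(c['frame'][40:400,50:480],None,fx=1.6,fy=1.6,interpolation=cv2.INTER_CUBIC))
E
```

```text
19.2 [670.621 201.341 373.676] 22.389026022633292 [-0.491  0.381 -1.173] [-0.005  0.     0.004  0.004 -0.001  0.003 -0.001]
```

View pics/s9.png

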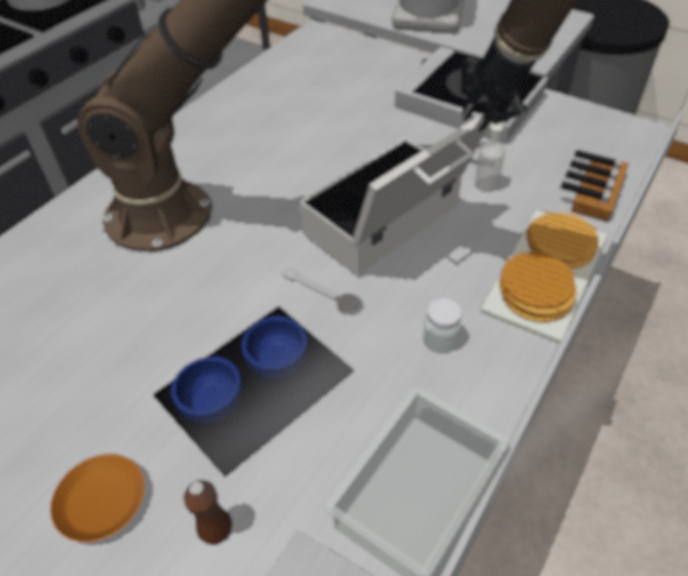

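The lid stands open and leans back on its own. Both bowls are upright on the tray at (206,387) and (274,345), nothing else has moved, and the gripper is well clear. I'm handing the job in.

```bash
python3 -c "
from workcell import manip
print(manip.close_job())"
```

```text
the job is handed in; nothing more can be done
None
```

I moved the bowl onto the tray, upright beside the other one, then swung the lid back until it stayed open by itself, and handed the job in at about 19 s of the 67 s limit; no verdict came back.

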